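# Set and lock a length-stop gauge

### The arm

A 7-joint arm with a two-finger parallel gripper is mounted at the origin on a cart in front of the work surface, level with it; the furniture and walls round the work are solid. World frame = base frame: x ahead of the robot, y to its left, z up, the work surface at z = 0. Lengths are in m, angles in degrees, forces in N, time in s.
With the tool pointing down it reaches from about 0.425 to 0.875 m from the base axis. Payload 4.7 kg.
Tool frame: the origin (TCP) lies at the very end of the fingers, on their centre line; the grasp point (between the pads) lies 19 mm behind it (env.grasp_offset is the distance from the TCP to the grasp point, in m); z points along the fingers, y is the line along which they close (so a half turn about z gives the same grasp; the last joint's range is limited). The gripper opens to 87 mm and grips with 3 to 60 N. Pads are 19 mm wide; open, the fingers measure 117 mm over their backs; the gripper's body (75 mm by 190 mm) begins 51 mm behind the grasp point.
Start: joints at [-73.39, 18.392, -4.016, 83.108, 1.295, 78.541, -3.26], TCP at [0.177, 0.625, 0.223] pointing down, gripper open.
Joint ranges: [-163.93, 163.93], [-17.29, 119.83], [-79.2, 71.16], [3.27, 140.29], [-89.18, 269.18], [5.43, 117.66], [-154.24, 154.24]. Speed limits (degrees/s): [147.25, 147.25, 180, 180, 180, 180, 180].

### API

Orientations are given as [roll, pitch, yaw] about the fixed x, y, z axes, in that order (R = Rz(yaw) Ry(pitch) Rx(roll)).
In Python, from cell import env gives the robot as it stands. The module is installed in compiled form; this text tells all that it offers.
- The arm moves only by the tool drive_tool, never from a script. Its argument "moves" is one flat list of numbers, 5 for each row, row after row: the shift along the tool's x, y, z in units of 40 mm (1.0 is 40 mm), then the turn about the tool's z in units of 10 degrees (1.0 is 10 degrees), then the finger opening in mm, from 0 to 87. A call has 1 to 5 rows; each row is the pose to reach, as a shift and turn from the pose commanded when the call began, along the tool's axes at that moment; what a row does not reach only later rows make up. A row lasts 1/8 s, in which the tool goes at most 62.5 mm and 10.7 degrees, less where a joint would pass 70% of its speed; a pose out of reach is approached as far as the arm can. A call with a gripper value outside its range is refused whole. The fingers move at their own pace and stop on an object; "squeeze" is the grip in N (left out, the last holds). Time passes only in rows, so rows that repeat a pose let the fingers close. It gives the time, the measured TCP pose, the force, the opening and the grip force at its end, in the units of the state.
- env.get_obs(): the state, without advancing time (a new reading comes with each control period).
- env.read_camera(name): name is "scene" or "top"; returns (picture, depth): 384x512x3 uint8, red, green, blue; 384x512 float32, m along the optical axis (not along the pixel's ray), 0 where there is no reading.
- env.camera_model(name): a dict with "K" (3x3 intrinsics, pixels), "k1" (the pictures are not rectified: a ray, as slopes to the right and down, at radius r is drawn at 1 + k1 r^2 times it, then the intrinsics apply), "rvec" (rotation vector, rad) and "tvec" (3), from world to camera coordinates, as OpenCV has them. Camera axes: x right, y down, z forward; pixel columns grow to the right and rows downward; lengths in m; the calibration is good to about 2 mm. A picture is of the moment at which its call begins. camera_model takes no time and is no camera call.
- env.sign_off(): hands the job in; it is judged then, once.
The state is a dict: "time_s": time; "qpos": joint angles; "joint_velocities": joint speeds; "effort": joint torques, N m; "tool_pos": TCP position; "tool_rot": TCP orientation; "force": force on the tool from outside, world axes, zero at the start; "wrist_torque": the same for the moment, N m; "grip_width": finger opening in m; "grasp_force": force on a finger pad.
Only numpy, scipy, OpenCV 4.12 (cv2) and the standard library are available. Lean on these libraries where they do the work, as an engineer would, in place of code of your own. Each camera call takes 0.05 s, during which the arm holds its last target. There are 200 camera calls.

### The job

Set the length-stop gauge for the next cut: roll its knurled wheel under a fingertip until the gap closes so far that the sliding jaw's pointer stands at the gauge mark on the scale, without touching the jaw itself. Then push the lock lever on the anvil round, away from the jaw, until it is fully home at its stop, leaving the jaw at the mark. Leave the wood block, the brass coupler and the nut where they are.

Things in the scene. Friction and masses are not known exactly. Their poses are not given: they have to be found in the camera images.
- gauge: Fixed gauge: grey bed 84 (x) x 220 (y) x 16 mm on a plywood riser of the same outline, 45 mm high. Origin: centre of the bed's underside; z up, y from wheel to anvil (away from the robot and left, yaw -1.05 to -0.55), scale on the -x edge. Wheel (centre y = -70) between cheeks (y -103 to -37, x -20 to 20, top z 70), jaw 50 x 22 (top z 50), fixed anvil 56 x 44 (face y = 59, top z 47).
- wheel_top (a point): Top point of the knurled steel wheel: radius 32 mm, 20 wide, axle along gauge x, top 135 mm above the bench when not pressed. The top 20 mm stand clear of the cheeks. Axes as the gauge; does not turn. The axle is sprung: wheel and jaw sink together up to 9 mm under a finger, 2.5 N to start and 0.8 N per mm. It turns with under 1 N at the rim and stays where it is left.
- wheel (a joint): Turn of the wheel, rad. Grows as the top of the wheel is rolled towards the anvil (gauge +y), which closes the gap; rolling back opens it. 1 rad moves the jaw 7 mm. No stop within the travel that is needed.
- jaw (a joint): Travel of the sliding jaw, m: grows towards the anvil (gauge +y) as the gap closes; the gap is 62 mm minus this. Driven by the wheel.
- jaw_pointer (a point): Tip of the jaw's pointer, a small dark wedge at the middle of the jaw's end on the scale side, 77 mm above the bench; a dark line across the jaw's top shows the same place. Axes as the gauge.
- mark_tip (a point): Tip of the gauge mark, a small steel clip 12 mm wide with a wedge and a dark line, fixed on the pale scale along the bed's edge, 71 mm above the bench. Axes as the gauge. The jaw is set when pointer and mark have the same place along the gauge's y. At the start the mark is always nearer the anvil than the pointer is, by 15 to 39 mm.
- lock_lever (a joint): Angle of the lock lever, rad: at 0 it points across the gauge over the scale side (gauge -x); grows as it swings clockwise seen from above, to point away from jaw and wheel (gauge +y); stop and locked at 1.3. It turns with about 1 N at its post, stays where it is left and does not change the drag of the wheel.
- lever_post (a point): Top centre of the black upright post (13 mm diameter) at the end of the lever, 55 mm from the pivot, 133 mm above the bench; the post stands free from 105 mm above the bench up.
- lever_pivot (a point): Pivot axis of the lock lever, 96 mm above the bench, on the anvil. Axes as the gauge.
- wood_block: Beech block 45 x 90 x 22 mm lying beside the gauge's scale side; a bystander. Origin: centre of its underside.
- brass_coupler: Brass coupler standing upright, 26 mm diameter, 66 mm high, beside the gauge's other side; a bystander. Origin: centre of its underside.
- nut_m12_1: Hex nut 22 x 19 x 10 mm beside the gauge's other side; a bystander. Origin: centre of its underside.

How it is judged:
By the outcome, as a careful person would: the job done as asked, in the order asked, and still so for the second after the job is handed in, with the robot touching nothing.
It also fails if it takes over 64 s, if anything falls off the work surface, if the arm or the gripper's body presses on something with over 40 N, if the wrist force passes 120 N, or if a joint passes its speed limit or range.

## Working session

There is one attempt and no reset: what is moved stays moved. The work goes in short steps, Python scripts to look and compute and a tool call to move; the robot and the scene stay as the last step left them, time stands still between calls to the robot, and variables do not carry over. Pictures are saved under pics/ and viewed, at most 10 in all, crops included, and the job is handed in when it is done.

Besides the shell and the picture viewer there is one more tool, called after "Emit:" by a JSON object that holds its "api" and its "payload", one argument or row to a line. drive_tool: Moves the arm, as the interface text tells. Its arguments: {"type":"object","properties":{"moves":{"type":"array","items":{"type":"number"}},"squeeze":{"type":"number"}},"required":["moves"]}

```bash
mkdir -p pics
cat > h.py <<'E'
import numpy as np, cv2
from cell import env
def cam(n):
    m=env.camera_model(n); R=cv2.Rodrigues(np.array(m["rvec"],float))[0]
    return np.array(m["K"],float),float(m["k1"]),R,np.array(m["tvec"],float).ravel()
def ray(n,u,v):
    K,k1,R,t=cam(n); d=np.array([(u-K[0,2])/K[0,0],(v-K[1,2])/K[1,1]]); s=d.copy()
    for _ in range(20): s=d/(1+k1*(s@s))
    return -R.T@t, R.T@np.array([s[0],s[1],1.])
def onz(n,u,v,z):
    o,d=ray(n,u,v); return o+d*(z-o[2])/d[2]
def proj(n,p):
    K,k1,R,t=cam(n); c=R@np.array(p,float)+t; s=c[:2]/c[2]; s=s*(1+k1*(s@s))
    return np.array([K[0,0]*s[0]+K[0,2],K[1,1]*s[1]+K[1,2]])
def snap(n,f=None):
    im,d=env.read_camera(n)
    if f: cv2.imwrite(f"pics/{f}.png",im[:,:,::-1])
    return im,d
E
python3 - <<'E'
from h import *
for n in("scene","top"):
    snap(n,n+"0"); K,k,R,t=cam(n); print(n,K[0,0],k,-R.T@t,R[2])
o=env.get_obs(); print(o["tool_pos"],o["tool_rot"],o["force"],o["time_s"])
E
```

```text
scene 443.8538099423815 -0.035941861387406134 [ 0.21882911 -0.90888867  0.49929657] [ 0.42971298  0.77141695 -0.46932147]
top 459.77635721001315 -0.06240454536026695 [ 0.43030828 -0.25194072  0.92962496] [ 0.18465812 -0.01167391 -0.98273348]
[0.17691771 0.62495731 0.2215701 ] [-1.79902034e+02  7.01268123e-03  1.64200439e+02] [ 0.18044473 -0.37624846  0.41699206] 0.1
```

View pics/scene0.png

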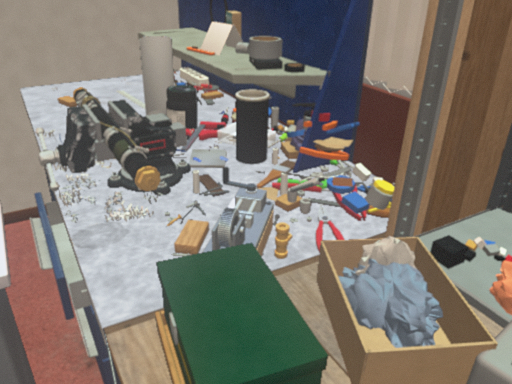

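View pics/top0.png

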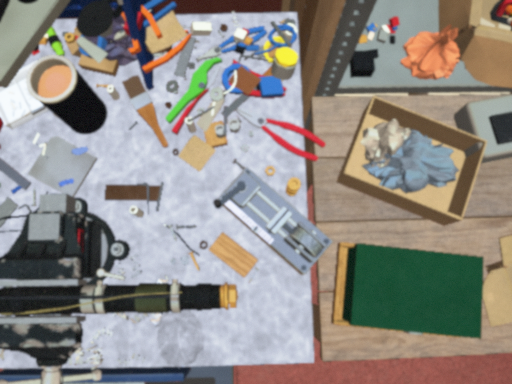

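The gauge lies at top-view px (215–330, 165–272), with the block at (233,254), the coupler at (293,186) and the nut at (270,170). I'll zoom in on it.

Run:
```python
from h import *
im=cv2.imread("pics/top0.png"); c=im[155:280,205:340]; cv2.imwrite("pics/c1.png",cv2.resize(c,None,fx=5.9,fy=4.8*5.9/4.8*0.8,interpolation=cv2.INTER_CUBIC))
im=cv2.imread("pics/scene0.png"); c=im[155:265,170:300]; cv2.imwrite("pics/c2.png",cv2.resize(c,None,fx=5,fy=5,interpolation=cv2.INTER_CUBIC))
for p in [(303,245),(235,180),(233,254)]: print(p,onz("top",*p,0.06))
```

```text
(303, 245) [ 0.49335195 -0.35209433  0.06      ]
(235, 180) [ 0.62216456 -0.22607767  0.06      ]
(233, 254) [ 0.47992468 -0.21962954  0.06      ]
```

View pics/c1.png

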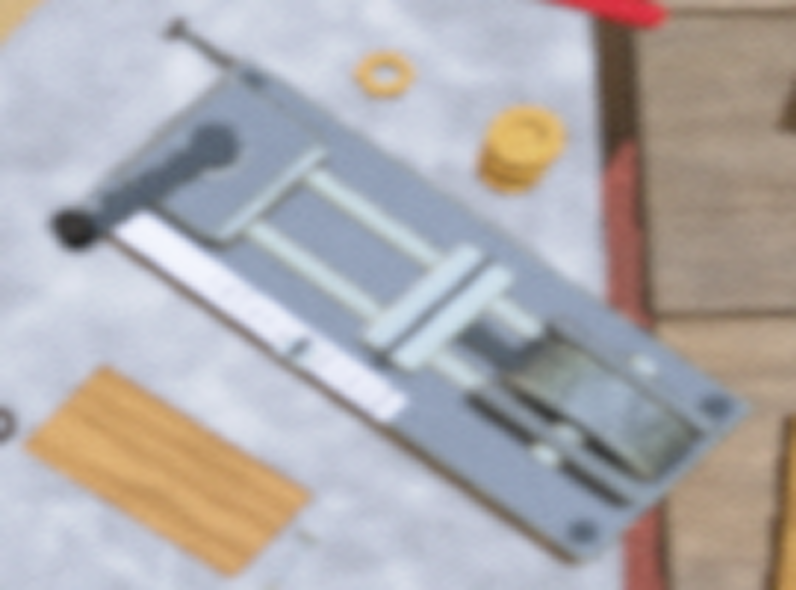

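View pics/c2.png

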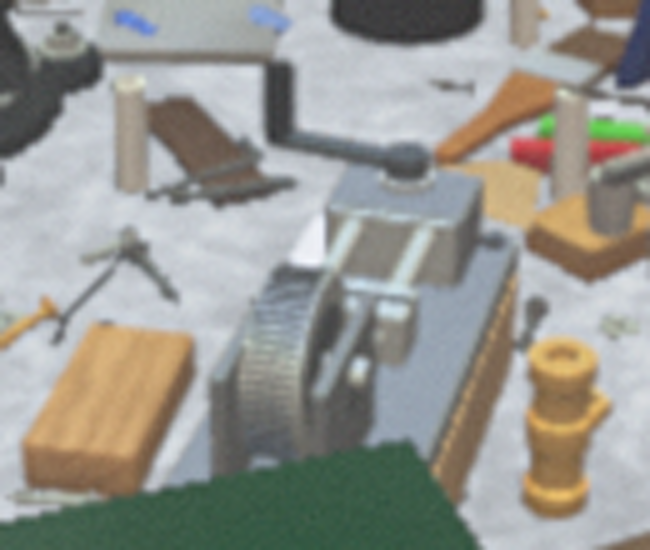

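The zoomed top view (px = 205+cx/5.9, 155+cy/4.72) shows these crop positions:
- Bed corners: (240,65), (750,405) and (580,560).
- Jaw line: (490,262) to (400,335).
- Mark: (297,347).
- Lever post top: (75,228), pivot (212,145).
- Wheel: centre about (610,415).

```bash
cat >> h.py <<'E'
def tc(cx,cy,z): return onz("top",205+(cx+.5)/5.9-.5,155+(cy+.5)/4.72-.5,z)
E
python3 - <<'E'
from h import *
A,B,C=tc(240,62,.061),tc(752,405,.061),tc(580,562,.061)
print(A,B,C,np.linalg.norm(A-B),np.linalg.norm(B-C))
y=(A-B)[:2]; y/=np.linalg.norm(y); x=np.array([y[1],-y[0]])
x2=(B-C)[:2]; print("yaws",np.degrees(np.arctan2(-y[0],y[1])),np.degrees(np.arctan2(x2[1],x2[0])))
O=(A+C)[:2]/2
im,d=None,None
def g(n,p): q=p[:2]-O; print(n,p,"gauge",np.round([q@x*1e3,q@y*1e3],1))
print("O",O)
g("jawline+",tc(492,262,.095));g("jawline-",tc(400,338,.095));g("mark",tc(297,347,.071));g("post",tc(75,228,.133));g("pivot",tc(212,145,.11));g("pointer",tc(380,357,.077))
g("wheel",tc(610,400,.135)); g("anvA",tc(325,152,.092));g("anvB",tc(225,240,.092))
W=O-70*y/1e3; print("wheel pred",W, "base dist",np.hypot(*W))
P=tc(75,228,.133); print("postdist",np.hypot(*P[:2]))
E
```

```text
[ 0.64582927 -0.24649339  0.061     ] [ 0.50041799 -0.40747357  0.061     ] [ 0.43984286 -0.34941387  0.061     ] 0.2169310018635863 0.08390634699608163
yaws -42.091088985458484 -43.78533119407168
O [ 0.54283606 -0.29795363]
jawline+ [ 0.55543988 -0.32330116  0.095     ] gauge [ 26.3 -10.4]
jawline- [ 0.52648479 -0.29366023  0.095     ] gauge [-15.   -7.8]
mark [ 0.52650078 -0.2620087   0.071     ] gauge [-36.2  15.7]
post [ 0.56565994 -0.19639613  0.133     ] gauge [-51.1  90.7]
pivot [ 0.60096224 -0.23741893  0.11      ] gauge [ 2.6 83.9]
pointer [ 0.52119876 -0.28800102  0.077     ] gauge [-22.7  -7.1]
wheel [ 0.49742742 -0.35251638  0.135     ] gauge [  2.9 -70.9]
anvA [ 0.60100819 -0.27263882  0.092     ] gauge [26.2 57.8]
anvB [ 0.56669696 -0.2403724   0.092     ] gauge [-20.9  58.7]
wheel pred [ 0.49591428 -0.34989923] base dist 0.6069270514490729
postdist 0.5987842741096722
```

```bash
cat > hm.py <<'E'
from h import *
P=[]
for n in("scene","top"):
    im,d=snap(n); K,k1,R,t=cam(n); v,u=np.mgrid[0:384,0:512]
    uv=np.stack([u,v],-1).reshape(-1,1,2).astype(float)
    s=cv2.undistortPoints(uv,K,np.array([k1,0,0,0,0.])).reshape(-1,2); z=d.ravel()
    p=(np.c_[s*z[:,None],z]-t)@R; P.append(p[z>0])
P=np.vstack(P)
H=np.full((24,28),-1.)   # x 0..1.2 , y -0.6..0.8, 5 cm
i=np.floor(P[:,0]/.05).astype(int); j=np.floor((P[:,1]+.6)/.05).astype(int)
ok=(i>=0)&(i<24)&(j>=0)&(j<28)
np.maximum.at(H,(i[ok],j[ok]),P[ok,2])
print("cols y from -0.6 step .05; cm")
for a in range(24): print("%.2f"%(a*.05)," ".join("%3d"%round(h*100) if h>-1 else "  ." for h in H[a]))
for q in [(0,0,0),(.177,.625,.22)]: print(proj("top",q),proj("scene",q))
E
python3 hm.py
```

```text
cols y from -0.6 step .05; cm
0.00 -83   .   .   .   .   .   .   .   .   .   .   .   .   .   .   .   .   .   .   .   .   .   .   .   . -82 -82 -82
0.05 -81 -80 -81 -81 -81 -81 -81 -81 -71 -17   .   .   .   .   .   .   .   . -81 -81 -81 -81 -81 -81 -81 -81 -81 -81
0.10 -81 -81 -81 -80 -81 -81 -81 -81   0   0   0   0   0   0   0   0   .   . -81 -81 -81 -81 -81 -81 -81 -82 -81 -81
0.15   .   . -81   .   .   .   .   .   .   .   . -11 -10 -10 -10 -10 -10 -82 -81 -81 -81 -81 -81 -81 -81 -81 -81 -81
0.20   .   . -81   .   .   .   .   .   .  -7  -7  -7  -7   9  -7  -8  -7  -7  -8 -81 -81 -81 -81 -81 -81 -81 -81 -81
0.25   1   1   1   1   1   1   1   1   1   1   1   1   8  13  14  15   2   2   0  -3   0   0   1   0   0   0   0   0
0.30  14  13  13  13   1   1   1   1   1   1   2   1  19  19  20  19   2   2   .   .   0   0   2   0   0   0   0   0
0.35  14  13  14  13   1   1   1  18  18  19  18  18  19  19  19  19  18  18  18  17  17   .   0   0   0   0   0   0
0.40  13  13  13  13   7   7   2  18  18  19  19  19  19  19  19  19  18  18  18  18  17   .   .   .   .   .   .   .
0.45  14  13  13 
[... 1151 characters left out ...]
2
0.95   4   3   0  45  15   7   4   4   4  14  42  42  22  24  24  22  39  23   5   .   .   8  34  35   0  36   4  36
1.00   1   0   0  45  18   1   1   1   0   1  42  42  41  41  40  40  40  39  39  39  38  38  38  37  37  36  36  36
1.05   .   0   0  39  -1   .   .   .   .   .   .   .   .   .   .   .   .   .   .   .   .   .   .   .   .   .   .   .
1.10   .   .   0  28  -8   .   .   .   .   .   .   .   .   .   .   .   .   .   .   .   .   .   .   .   .   .   .   .
1.15   .   .   0  12 -19   .   .   .   .   .  42  36  41  40  40   .   .   .   .   .   .   .   .   .   .   .   .   .
[122.67121092 513.6732796 ] [-80.63288362 249.13551431]
[-285.48779867  441.67646842] [-14.6848129   63.43279269]
```

Clutter reaches 0.19 m along the route and 0.26 m at a cylinder off to the side. I'll travel at z of about 0.33 with the fingers closed, ending at yaw ≈47° (tool x = gauge +y).

Emit:
{"api": "drive_tool", "payload": {
  "moves": [-1.1,-0.98,-0.54,1,0,-2.2,-1.96,-1.08,2,0,-3.3,-2.94,-1.62,3,0,-4.4,-3.92,-2.16,4,0,-5.5,-4.9,-2.7,5,0],
  "squeeze": 20
}}

```text
time_s: 0.82
tool_pos: [0.3355, 0.3761, 0.3308]
tool_rot: [180.0, -0.0, 113.9]
force: [0.4, -0.0, -1.6]
grip_width: 0.0452
grasp_force: 0.0
```

```bash
cat >> h.py <<'E'
def go(x,y,z,yaw=None):
    o=env.get_obs(); p=np.array(o["tool_pos"]); r=np.radians(o["tool_rot"]); 
    R=cv2.Rodrigues(np.array([0,0,r[2]]))[0]@cv2.Rodrigues(np.array([0,r[1],0]))[0]@cv2.Rodrigues(np.array([r[0],0,0]))[0]
    s=R.T@(np.array([x,y,z])-p)/.04
    t=0 if yaw is None else ((o["tool_rot"][2]-yaw+180)%360-180)/10
    print("t",round(o["time_s"],2),"p",p.round(4),np.round(o["tool_rot"],1),"F",np.round(o["force"],1),"-> shift",s.round(2),"turn",round(t,2))
E
python3 -c "
from h import *
go(.6,0,.33,47); go(.6,-.25,.33,47)"
```

```text
t 0.82 p [0.3355 0.3761 0.3308] [180.   -0.  113.9] F [ 0.4 -0.  -1.6] -> shift [-11.27   2.24   0.02] turn 6.69
t 0.82 p [0.3355 0.3761 0.3308] [180.   -0.  113.9] F [ 0.4 -0.  -1.6] -> shift [-1.699e+01 -2.900e-01  1.000e-02] turn 6.69
```

Emit:
{"api": "drive_tool", "payload": {
  "moves": [-1.5,0.3,0,1,0,-3,0.6,0,2,0,-4.5,0.9,0,3,0,-6,1.2,0,4,0,-7.5,1.5,0,5,0]
}}

```text
time_s: 1.45
tool_pos: [0.5131, 0.1272, 0.3303]
tool_rot: [180.0, -0.0, 63.9]
force: [0.2, 0.5, 0.1]
grip_width: 0.0017
grasp_force: 0.0
```

```bash
python3 -c "
from h import *
go(.6,-.1,.33,47); go(.5,-.35,.3,47)"
```

```text
t 1.45 p [0.5131 0.1272 0.3303] [180.   -0.   63.9] F [0.2 0.5 0.1] -> shift [-4.15  4.45  0.  ] turn 1.69
t 1.45 p [0.5131 0.1272 0.3303] [180.   -0.   63.9] F [0.2 0.5 0.1] -> shift [-10.86   4.96   0.75] turn 1.69
```

Emit:
{"api": "drive_tool", "payload": {
  "moves": [-1.3,0.6,0,0.6,0,-2.6,1.2,0,1.2,0,-3.9,1.8,0,1.7,0,-5.2,2.4,0,1.7,0,-6.5,3,0,1.7,0]
}}

```text
time_s: 2.08
tool_pos: [0.5069, -0.1591, 0.3302]
tool_rot: [180.0, -0.1, 47.2]
force: [1.3, -0.6, 0.0]
grip_width: 0.0005
grasp_force: 0.0
```

```bash
python3 -c "
from h import *
go(.48,-.367,.2,47); go(.48,-.367,.16,47)"
```

```text
t 2.08 p [ 0.5069 -0.1591  0.3302] [ 1.80e+02 -1.00e-01  4.72e+01] F [ 1.3 -0.6  0. ] -> shift [-4.27  3.04  3.25] turn 0.02
t 2.08 p [ 0.5069 -0.1591  0.3302] [ 1.80e+02 -1.00e-01  4.72e+01] F [ 1.3 -0.6  0. ] -> shift [-4.27  3.04  4.25] turn 0.02
```

Emit:
{"api": "drive_tool", "payload": {
  "moves": [-1.1,0.8,0,0,0,-2.2,1.6,0.6,0,0,-3.2,2.3,1.4,0,0,-4.2,3,2.4,0,0,-4.2,3,3.2,0,0]
}}

```text
time_s: 2.7
tool_pos: [0.4779, -0.3669, 0.2005]
tool_rot: [180.0, 0.2, 46.8]
force: [0.4, 1.8, -0.5]
grip_width: 0.0001
grasp_force: 0.0
```

Run:
```python
from h import *
go(.486,-.363,.16,47)
snap("top","t1"); im,_=snap("scene","s1")
a=cv2.imread("pics/t1.png")[155:280,205:340]; b=cv2.imread("pics/s1.png")[150:275,165:300]
cv2.imwrite("pics/c3.png",cv2.resize(np.hstack([a,b]),(796,368),interpolation=cv2.INTER_CUBIC))
```

```text
t 2.7 p [ 0.4779 -0.3669  0.2005] [180.    0.2  46.8] F [ 0.4  1.8 -0.5] -> shift [0.21 0.08 1.01] turn -0.02
```

View pics/c3.png

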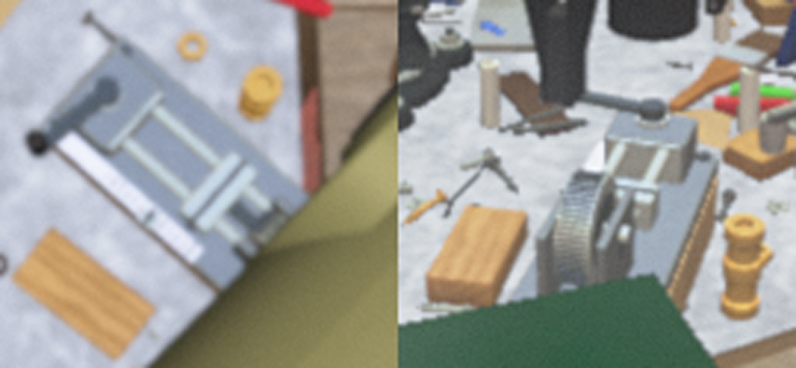

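The gripper is over the wheel's rear. In the left half, the jaw line (crop ~215,193) and mark (~150,213) are still visible beside the arm. Next I'll descend and make a first stroke.

Emit:
{"api": "drive_tool", "payload": {
  "moves": [0.12,0.05,0.8,0,0,0.12,0.05,1.6,0,0,0.12,0.05,1.76,0,0]
}}

```text
time_s: 3.18
tool_pos: [0.4864, -0.3584, 0.1318]
tool_rot: [-179.9, -0.0, 47.3]
force: [-2.5, 2.3, 5.4]
grip_width: 0.0002
grasp_force: 2.6
```

```bash
python3 -c "
from h import *
go(.511,-.336,.130,47)"
```

```text
t 3.17 p [ 0.4864 -0.3584  0.1318] [-179.9   -0.    47.3] F [-2.5  2.3  5.4] -> shift [0.83 0.07 0.05] turn 0.03
```

Emit:
{"api": "drive_tool", "payload": {
  "moves": [0.2,0,0,0,0,0.4,0,0,0,0,0.6,0,0,0,0,0.8,0,0,0,0,0.8,0,-0.7,0,0]
}}

```text
time_s: 3.8
tool_pos: [0.5081, -0.3341, 0.1578]
tool_rot: [-179.8, 0.0, 47.3]
force: [-0.3, -0.2, 0.6]
grip_width: 0.0006
grasp_force: 0.0
```

```bash
cat > look.py <<'E'
import sys
from h import *
go(.4832,-.3655,.130,47)
f=sys.argv[1]; im,_=snap("top",f)
a=cv2.imread(f"pics/{f}.png")[165:255,210:310]; cv2.imwrite(f"pics/{f}c.png",cv2.resize(a,None,fx=6.6,fy=6.6,interpolation=cv2.INTER_CUBIC))
E
python3 look.py t2
```

```text
t 3.8 p [ 0.5081 -0.3341  0.1578] [-179.8    0.    47.3] F [-0.3 -0.2  0.6] -> shift [-1.    0.08  0.7 ] turn 0.03
```

View pics/t2c.png

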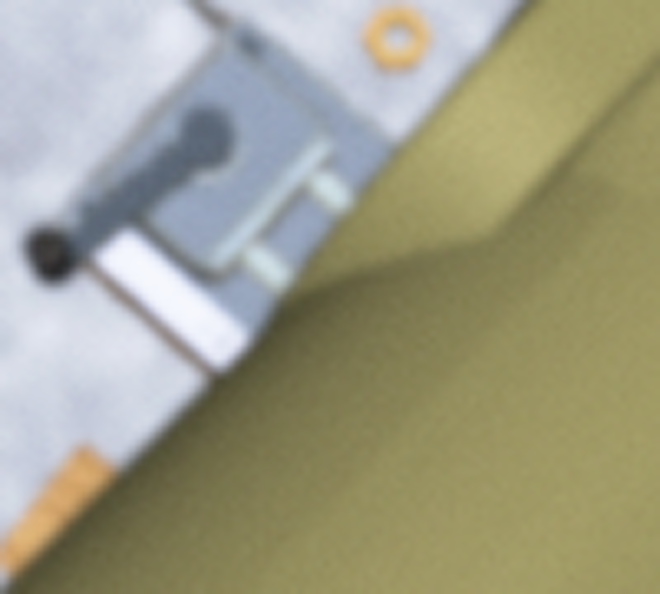

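The arm hides the jaw at the front of the stroke, so I'll move back (raised) and measure the jaw line and mark numerically.

Emit:
{"api": "drive_tool", "payload": {
  "moves": [-0.5,0.08,0,0,0,-1.0,0.08,0,0,0,-1.0,0.08,0,0,0]
}}

```text
time_s: 4.22
tool_pos: [0.4796, -0.3708, 0.1591]
tool_rot: [-180.0, 0.1, 46.9]
force: [-0.6, 0.8, 0.2]
grip_width: 0.0005
grasp_force: 0.0
```

```bash
cat > jaw.py <<'E'
import sys
from h import *
from scipy.ndimage import map_coordinates, gaussian_filter1d
YAW=np.radians(-42.5); O=np.array([.5428,-.2980])
gy=np.array([-np.sin(YAW),np.cos(YAW)]); gx=np.array([np.cos(YAW),np.sin(YAW)])
def prof(im,xs,ys,z):
    g=im.astype(float).mean(2)
    uv=np.array([[proj("top",[*(O+(a*gx+b*gy)/1e3),z]) for b in ys] for a in xs])
    return map_coordinates(g,[uv[...,1],uv[...,0]],order=1).mean(0)
def dips(p,ys,c,w):
    m=abs(ys-c)<=w; q=p[m]; y=ys[m]; b=np.minimum(q-np.percentile(q,60),0); return (b*y).sum()/b.sum()
ys=np.arange(-25,45,.5)
def show(im):
    j=prof(im,np.arange(-12,20,1.),ys,.095); k=prof(im,np.arange(-37,-33,.5),ys,.071)
    return j,k
if __name__=="__main__":
    for f in sys.argv[1:]:
        im=snap("top","cur")[0] if f=="cur" else cv2.imread(f"pics/{f}.png")[:,:,::-1]
        j,k=show(im)
        print(f); print("jaw "+" ".join("%d:%d"%(y,v) for y,v in zip(ys[::4],j[::4]))); print("mark "+" ".join("%d:%d"%(y,v) for y,v in zip(ys[::4],k[::4])))
E
python3 jaw.py top0 t1 cur; python3 -c "
from h import *
go(.4832,-.3655,.130,47)"
```

```text
t 4.22 p [ 0.4796 -0.3708  0.1591] [-1.80e+02  1.00e-01  4.69e+01] F [-0.6  0.8  0.2] -> shift [ 0.16 -0.02  0.73] turn -0.01Traceback (most recent call last):
  File "jaw.py", line 19, in <module>
    j,k=show(im)
        ~~~~^^^^
  File "jaw.py", line 14, in show
    j=prof(im,np.arange(-12,20,1.),ys,.095); k=prof(im,np.arange(-37,-33,.5),ys,.071)
  File "jaw.py", line 8, in prof
    uv=np.array([[proj("top",[*(O+(a*gx+b*gy)/1e3),z]) for b in ys] for a in xs])
                  ~~~~^^^^^^^^^^^^^^^^^^^^^^^^^^^^^^^^
  File "h.py", line 13, in proj
    K,k1,R,t=cam(n); c=R@np.array(p,float)+t; s=c[:2]/c[2]; s=s*(1+k1*(s@s))
             ~~~^^^
  File "h.py", line 4, in cam
    m=env.camera_model(n); R=cv2.Rodrigues(np.array(m["rvec"],float))[0]
ValueError: time passes only in moves, steps and waits
```

```bash
sed -i 's/^def cam(n):/import functools\n@functools.lru_cache(None)\ndef cam(n):/' h.py
python3 jaw.py top0 t1 cur
```

```text
top0
jaw -25:156 -23:157 -21:168 -19:192 -17:213 -15:219 -13:214 -11:189 -9:158 -7:172 -5:203 -3:216 -1:216 1:205 3:187 5:178 7:177 9:178 11:179 13:179 15:178 17:178 19:179 21:179 23:178 25:178 27:178 29:179 31:179 33:179 35:179 37:178 39:178 41:178 43:178
mark -25:204 -23:229 -21:233 -19:229 -17:231 -15:235 -13:235 -11:236 -9:236 -7:232 -5:235 -3:237 -1:237 1:238 3:236 5:230 7:227 9:224 11:210 13:182 15:161 17:183 19:213 21:226 23:231 25:237 27:238 29:236 31:236 33:236 35:233 37:236 39:237 41:236 43:237
t1
jaw -25:153 -23:154 -21:165 -19:189 -17:209 -15:216 -13:211 -11:186 -9:156 -7:169 -5:200 -3:213 -1:213 1:202 3:184 5:175 7:175 9:175 11:176 13:176 15:175 17:176 19:176 21:175 23:175 25:176 27:176 29:176 31:176 33:176 35:176 37:176 39:176 41:175 43:175
mark -25:203 -23:228 -21:231 -19:226 -17:228 -15:233 -13:233 -11:235 -9:234 -7:231 -5:232 -3:235 -1:235 1:236 3:233 5:226 7:224 9:220 11:206 13:179 15:157 17:179 19:211 21:223 23:229 25:234 27:236 29:233 31:234 33:234 35:232 37:235 39:235 41:233 43:235
cur
jaw -25:154 -23:155 -21:155 -19:155 -17:155 -15:158 -13:176 -11:202 -9:216 -7:217 -5:204 -3:171 -1:157 1:187 3:210 5:216 7:211 9:196 11:182 13:177 15:177 17:177 19:177 21:177 23:177 25:177 27:177 29:178 31:178 33:178 35:177 37:177 39:177 41:177 43:176
mark -25:205 -23:229 -21:233 -19:227 -17:229 -15:234 -13:233 -11:235 -9:235 -7:231 -5:233 -3:236 -1:235 1:237 3:235 5:228 7:227 9:222 11:208 13:181 15:159 17:180 19:212 21:224 23:230 25:236 27:237 29:234 31:235 33:234 35:233 37:235 39:236 41:235 43:236
```

The jaw line moved from −8.7 to −1.4 mm on the first stroke; the mark is at ~15.0. I'll refine the yaw from the jaw-line slope, then stroke again.

```bash
cat > fine.py <<'E'
from jaw import *
import sys
def meas(im):
    r=np.arange(-60,70,.25)
    J=prof(im,np.arange(-12,20,1.),r,.095); yy=r
    # jaw line = darkest dip with bright jaw both sides
    s=np.array([min(np.interp(y-7,yy,J),np.interp(y+6.5,yy,J))-np.interp(y,yy,J) for y in np.arange(-15,45,.25)])
    c=np.arange(-15,45,.25)[s.argmax()]; c=dips(J,yy,c,5)
    xs=np.arange(-18,22,2.); L=[dips(prof(im,[x-1,x,x+1],yy,.095),yy,c,5) for x in xs]
    sl,b=np.polyfit(xs,L,1)
    m=[dips(prof(im,[x],yy,.071),yy,15,6) for x in (-37,-36,-35,-34)]
    return c,sl,b,b+sl*-27,m
if __name__=="__main__":
    for f in sys.argv[1:]:
        im=snap("top","cur")[0] if f=="cur" else cv2.imread(f"pics/{f}.png")[:,:,::-1]
        c,sl,b,p,m=meas(im); print(f,"jaw %.2f slope %.4f (%.2f deg) at x0 %.2f, at x-27 %.2f, mark %s"%(c,sl,np.degrees(sl),b,p,np.round(m,2)))
        for z,x0 in((.077,-26),(.077,-28)):print(x0,np.round(dips(prof(im,[x0],np.arange(-60,70,.25),z),np.arange(-60,70,.25),c,5),2))
E
python3 fine.py top0 t1 cur
python3 - <<'E'
# scale edges / bed edge yaw via top0: outer -x bed edge
from jaw import *
im=cv2.imread("pics/top0.png")[:,:,::-1]; xs=np.arange(-60,-20,.5)
for y0 in (-90,-60,-30,-10,35,50):
    p=np.array([prof(im,[x],np.arange(y0-2,y0+2.1,1),.061).mean() for x in xs]); g=np.diff(p)
    print(y0,[(xs[i]+.25,round(g[i])) for i in np.argsort(-abs(g))[:3]])
E
```

```text
top0 jaw -8.51 slope -0.0126 (-0.72 deg) at x0 -8.46, at x-27 -8.12, mark [14.87 14.92 15.   15.01]
-26 -8.59
-28 -8.39
t1 jaw -8.50 slope -0.0121 (-0.69 deg) at x0 -8.45, at x-27 -8.12, mark [14.92 14.96 14.98 14.97]
-26 -8.52
-28 -8.58
cur jaw -1.42 slope -0.0092 (-0.53 deg) at x0 -1.41, at x-27 -1.16, mark [15.   14.97 14.98 14.98]
-26 -1.6
-28 -1.59
-90 [(np.float64(-45.25), -11), (np.float64(-44.75), -10), (np.float64(-45.75), -10)]
-60 [(np.float64(-44.75), -10), (np.float64(-44.25), -9), (np.float64(-45.25), -9)]
-30 [(np.float64(-44.75), -9), (np.float64(-44.25), -9), (np.float64(-45.25), -8)]
-10 [(np.float64(-40.25), 13), (np.float64(-40.75), 13), (np.float64(-39.75), 12)]
35 [(np.float64(-39.75), 13), (np.float64(-40.25), 13), (np.float64(-39.25), 12)]
50 [(np.float64(-39.75), 14), (np.float64(-40.25), 13), (np.float64(-39.25), 12)]
```

Emit:
{"api": "drive_tool", "payload": {
  "moves": [0.1,0,0.4,0,0,0.1,0,0.73,0,0,0.1,0,0.73,0,0]
}}

```text
time_s: 4.7
tool_pos: [0.4854, -0.3649, 0.1297]
tool_rot: [-179.9, 0.1, 47.2]
force: [-2.3, 0.5, 5.9]
grip_width: 0.0004
grasp_force: 2.9
```

Emit:
{"api": "drive_tool", "payload": {
  "moves": [0.2,0,0,0,0,0.4,0,0,0,0,0.6,0,0,0,0,0.8,0,0,0,0,0.8,0,-0.7,0,0]
}}

```text
time_s: 5.32
tool_pos: [0.5067, -0.3394, 0.1564]
tool_rot: [-179.7, 0.1, 47.3]
force: [0.3, -0.3, 0.8]
grip_width: 0.0003
grasp_force: 0.0
```

Emit:
{"api": "drive_tool", "payload": {
  "moves": [-0.5,0,0,0,0,-0.9,0,0,0,0,-0.9,0,0,0,0]
}}

```text
time_s: 5.7
tool_pos: [0.4801, -0.3698, 0.1576]
tool_rot: [-179.9, 0.1, 46.9]
force: [0.9, -0.4, -0.0]
grip_width: 0.0004
grasp_force: 0.0
```

```bash
python3 fine.py cur;  python3 -c "
from h import *
go(.4832,-.3655,.130,47)"
```

```text
cur jaw 5.36 slope -0.0128 (-0.73 deg) at x0 5.42, at x-27 5.77, mark [14.9  14.94 15.03 15.06]
-26 5.12
-28 4.7
t 5.75 p [ 0.4814 -0.3687  0.1576] [-179.9    0.    47. ] F [0.1 0.2 0. ] -> shift [ 0.09 -0.02  0.69] turn 0.0
```

Jaw at 5.4, target ~14.65 after slope correction. I'll do another full stroke.

Emit:
{"api": "drive_tool", "payload": {
  "moves": [0.09,0,0.4,0,0,0.09,0,0.7,0,0,0.09,0,0.7,0,0]
}}

```text
time_s: 6.12
tool_pos: [0.485, -0.3652, 0.1297]
tool_rot: [-179.9, 0.1, 47.2]
force: [-3.3, 0.3, 6.6]
grip_width: 0.0005
grasp_force: 2.8
```

Emit:
{"api": "drive_tool", "payload": {
  "moves": [0.2,0,0,0,0,0.4,0,0,0,0,0.6,0,0,0,0,0.8,0,0,0,0,0.8,0,-0.7,0,0]
}}

```text
time_s: 6.75
tool_pos: [0.5065, -0.3396, 0.1564]
tool_rot: [-179.7, 0.1, 47.3]
force: [0.4, 0.6, 0.1]
grip_width: 0.0007
grasp_force: 0.0
```

Emit:
{"api": "drive_tool", "payload": {
  "moves": [-0.5,0,0,0,0,-0.9,0,0,0,0,-0.9,0,0,0,0]
}}

```text
time_s: 7.12
tool_pos: [0.4799, -0.3701, 0.1576]
tool_rot: [-179.9, 0.1, 46.9]
force: [0.7, 0.6, -0.7]
grip_width: 0.0004
grasp_force: 0.0
```

```bash
python3 fine.py cur;  python3 -c "
from h import *
go(.4832,-.3655,.130,47)
a=cv2.imread('pics/cur.png')[185:245,215:295]; cv2.imwrite('pics/cc.png',cv2.resize(a,None,fx=9,fy=9,interpolation=cv2.INTER_CUBIC))"
```

```text
cur jaw 12.27 slope -0.0131 (-0.75 deg) at x0 12.32, at x-27 12.67, mark [14.89 14.88 14.99 15.01]
-26 11.92
-28 11.95
t 7.17 p [ 0.4811 -0.369   0.1576] [-179.9    0.    47. ] F [-0.3  0.5 -0.5] -> shift [ 0.1  -0.02  0.69] turn 0.0
```

View pics/cc.png

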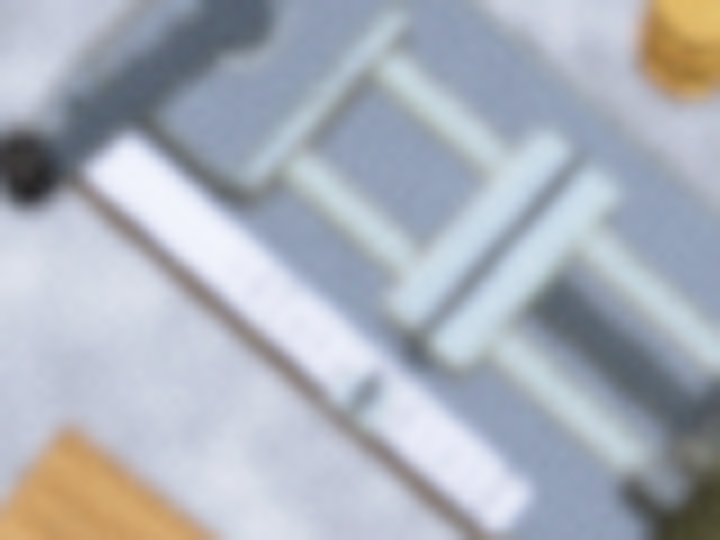

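The jaw line runs (585,160)–(430,325), the pointer wedge is near (415,347) and the mark near (367,389). The pointer is still short of the mark by ~2 mm. I'll check the pointer profile directly.

Run:
```python
import jaw
from jaw import *
jaw.YAW=np.radians(-43.2); Y=jaw.YAW
jaw.gy=np.array([-np.sin(Y),np.cos(Y)]); jaw.gx=np.array([np.cos(Y),np.sin(Y)])
im=cv2.imread("pics/cur.png")[:,:,::-1]; r=np.arange(4,24,1.)
print("y   ",r.astype(int))
for x in range(-41,-22): print(x,"z77",prof(im,[x],r,.077).astype(int) if x>-34 else prof(im,[x],r,.071).astype(int))
print("jaw",prof(im,np.arange(-12,20,1.),r,.095).astype(int))
```

```text
y    [ 4  5  6  7  8  9 10 11 12 13 14 15 16 17 18 19 20 21 22 23]
-41 z77 [180 179 180 180 181 184 182 179 174 163 158 162 172 181 191 194 193 191
 188 187]
-40 z77 [203 203 200 200 201 198 195 191 179 168 160 164 175 189 198 208 208 207
 210 207]
-39 z77 [221 218 215 215 212 209 206 195 182 169 162 161 173 189 204 211 217 218
 219 221]
-38 z77 [227 225 225 221 219 215 207 199 184 168 157 161 170 186 202 213 219 222
 223 227]
-37 z77 [230 228 226 224 221 217 210 199 184 168 158 158 168 186 202 213 219 222
 225 229]
-36 z77 [230 228 226 225 222 218 212 201 185 169 160 156 169 187 205 214 219 223
 227 231]
-35 z77 [230 228 227 226 223 221 214 205 191 174 161 164 170 188 206 217 223 226
 230 233]
-34 z77 [230 228 228 227 226 224 219 209 197 183 171 167 178 194 211 221 227 231
 233 235]
-33 z77 [231 229 230 230 230 226 221 214 204 194 188 188 197 211 223 231 233 235
 237 237]
-32 z77 [230 229 231 231 229 227 222 217 211 203 199 200 205 215 226 230 233 235
 235 236]
-31 z77 [227 228 227 228 227 223 221 217 213 209 205 206 211 218 222 227 230 230
 231 231]
-30 z77 [221 220 220 221 219 216 214 211 208 209 206 207 210 213 218 220 221 223
 221 222]
-29 z77 [209 208 209 208 205 204 199 198 197 196 200 200 201 204 206 208 209 209
 208 209]
-28 z77 [193 193 192 191 189 185 182 179 179 181 183 187 188 189 191 193 193 192
 192 193]
-27 z77 [177 177 176 174 170 165 161 157 157 161 164 167 172 174 176 178 177 176
 178 177]
-26 z77 [165 164 162 158 153 147 142 138 137 140 144 151 156 159 162 164 165 166
 167 168]
-25 z77 [157 154 151 146 140 134 125 124 122 122 130 137 143 148 151 154 156 157
 160 162]
-24 z77 [151 148 144 141 133 124 122 114 113 115 118 127 135 140 144 148 149 152
 156 158]
-23 z77 [147 144 145 140 135 130 124 118 111 113 115 121 129 138 143 146 150 153
 154 159]
jaw [212 216 218 216 211 201 185 167 156 159 173 191 204 212 215 216 215 211
 203 194]
```

Emit:
{"api": "drive_tool", "payload": {
  "moves": [0.09,0,0.4,0,0,0.09,0,0.7,0,0,0.09,0,0.7,0,0]
}}

```text
time_s: 7.55
tool_pos: [0.4847, -0.3655, 0.1297]
tool_rot: [-179.9, 0.1, 47.2]
force: [-1.5, 0.9, 5.7]
grip_width: 0.0004
grasp_force: 2.8
```

Emit:
{"api": "drive_tool", "payload": {
  "moves": [0.14,0,0,0,0,0.28,0,0,0,0,0.28,0,0,0,0,0.28,0,-0.4,0,0,0.28,0,-1.2,0,0]
}}

```text
time_s: 8.18
tool_pos: [0.4918, -0.3566, 0.1781]
tool_rot: [-179.8, 0.1, 47.2]
force: [0.7, -0.3, -0.6]
grip_width: 0.0003
grasp_force: 0.0
```

Emit:
{"api": "drive_tool", "payload": {
  "moves": [-0.4,0,-0.5,0,0,-0.6,0,-0.5,0,0,-0.6,0,-0.5,0,0]
}}

```text
time_s: 8.55
tool_pos: [0.4747, -0.3759, 0.1978]
tool_rot: [-179.9, 0.0, 47.1]
force: [0.2, 0.3, -1.0]
grip_width: 0.0009
grasp_force: 0.0
```

```bash
cat > fin.py <<'E'
import jaw
from jaw import *
Y=np.radians(-43.2); jaw.gy=np.array([-np.sin(Y),np.cos(Y)]); jaw.gx=np.array([np.cos(Y),np.sin(Y)])
r=np.arange(-10,40,.25); sm=lambda p:gaussian_filter1d(p,4)
a=[]
for _ in range(4):
    im=snap("top","cur")[0]
    J=prof(im,np.arange(-12,20,1.),r,.095); M=prof(im,np.arange(-39,-34.5,.5),r,.071); Pt=prof(im,np.arange(-27.5,-24,.5),r,.077)
    w=(r>8)&(r<20); f=lambda p:r[w][sm(p)[w].argmin()]
    a.append([f(J),f(M),f(Pt)])
print("jaw,mark,pointer",np.mean(a,0))
E
python3 fin.py; python3 -c "
from h import *
go(.50,-.23,.25,47)"
```

```text
jaw,mark,pointer [14.5    14.5    13.9375]
t 8.75 p [ 0.4762 -0.3743  0.1974] [-179.9    0.    47.2] F [ 0.3 -0.3  0.3] -> shift [ 3.05 -2.02 -1.31] turn 0.02
```

The jaw line and mark agree at 14.5, and the direct pointer reading is within ~0.5 mm. Now the lever: I'll plan the finger poses round its pivot.

```bash
cat > lev.py <<'E'
from h import *
Y=np.radians(-43.); gy=np.array([-np.sin(Y),np.cos(Y)]); gx=np.array([np.cos(Y),np.sin(Y)])
PV=np.array([.6025,-.2365])
def tgt(th,gap,z):
    yaw=20-47.5*max(th,0)/1.3; h=np.radians(yaw); n=np.array([np.cos(h),np.sin(h)])
    c=PV+.055*(-np.cos(th)*gx+np.sin(th)*gy)-gap*n
    return [c[0],c[1],z,yaw]
E
python3 - <<'E'
from lev import *
print("post@0.1",tgt(.1,0,0))
for z in(.2,.113): go(*tgt(.1,.028,z))
E
```

```text
post@0.1 [np.float64(0.5662212435866498), np.float64(-0.19516173887182964), 0, 16.346153846153847]
t 8.75 p [ 0.4762 -0.3743  0.1974] [-179.9    0.    47.2] F [ 0.3 -0.3  0.3] -> shift [ 4.22 -1.75 -0.06] turn 3.09
t 8.75 p [ 0.4762 -0.3743  0.1974] [-179.9    0.    47.2] F [ 0.3 -0.3  0.3] -> shift [ 4.22 -1.74  2.11] turn 3.09
```

Emit:
{"api": "drive_tool", "payload": {
  "moves": [0.9,-0.4,-0.1,0.7,0,1.9,-0.8,-0.1,1.4,0,2.8,-1.2,-0.1,2.1,0,3.7,-1.6,-0.1,2.8,0,4.2,-1.75,-0.1,3.1,0]
}}

```text
time_s: 9.38
tool_pos: [0.54, -0.2007, 0.2018]
tool_rot: [-179.9, 0.0, 16.3]
force: [0.2, -0.3, -0.3]
grip_width: 0.0003
grasp_force: 0.0
```

Run:
```python
from lev import *
go(*tgt(.1,.028,.113))
for n in("top","scene"): snap(n,n+"L")
a=cv2.imread("pics/topL.png")[150:275,200:335]; b=cv2.imread("pics/sceneL.png")[120:245,185:320]
cv2.imwrite("pics/c5.png",cv2.resize(np.hstack([a,b]),(796,368),interpolation=cv2.INTER_CUBIC))
```

```text
t 9.38 p [ 0.54   -0.2007  0.2018] [-179.9    0.    16.3] F [ 0.2 -0.3 -0.3] -> shift [-0.03  0.06  2.22] turn -0.0
```

View pics/c5.png

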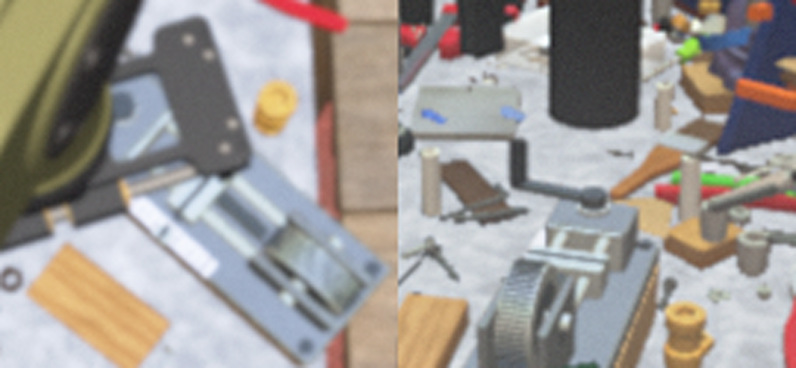

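Run:
```python
from h import *
print(proj("scene",[.54,-.2,.2]),proj("scene",[.478,-.367,.2]),proj("top",[.54,-.2,.2]))
```

```text
[213.44878214 138.61003118] [222.7558604  181.01224347] [216.73585155 211.7080769 ]
```

View pics/sceneL.png

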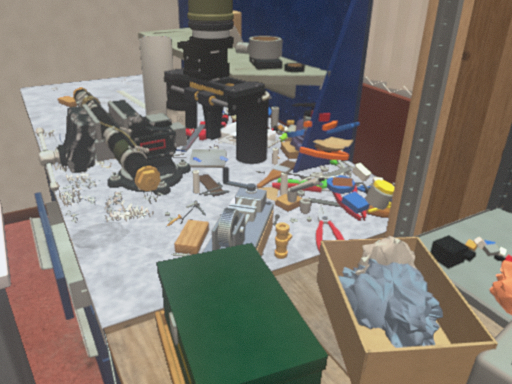

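The fingertips are at (213,138) in the scene view, just short of and above the lever post at (224,172). Descending next.

Emit:
{"api": "drive_tool", "payload": {
  "moves": [0,0,1.1,0,0,0,0,2.2,0,0,0,0,2.2,0,0]
}}

```text
time_s: 9.85
tool_pos: [0.5358, -0.2045, 0.1115]
tool_rot: [-179.9, 0.4, 16.2]
force: [0.7, -0.3, 0.3]
grip_width: 0.0005
grasp_force: 0.0
```

Run:
```python
from lev import *
for th in(.1,.25,.4,.55,.7,.85,1.,1.15,1.3,1.4): print(th,end=" "); go(*tgt(th,.016,.113))
```

```text
0.1 t 9.85 p [ 0.5358 -0.2045  0.1115] [-179.9    0.4   16.2] F [ 0.7 -0.3  0.3] -> shift [ 0.39 -0.01 -0.04] turn -0.02
0.25 t 9.85 p [ 0.5358 -0.2045  0.1115] [-179.9    0.4   16.2] F [ 0.7 -0.3  0.3] -> shift [ 0.59 -0.12 -0.04] turn 0.53
0.4 t 9.85 p [ 0.5358 -0.2045  0.1115] [-179.9    0.4   16.2] F [ 0.7 -0.3  0.3] -> shift [ 0.8  -0.2  -0.04] turn 1.08
0.55 t 9.85 p [ 0.5358 -0.2045  0.1115] [-179.9    0.4   16.2] F [ 0.7 -0.3  0.3] -> shift [ 1.01 -0.25 -0.04] turn 1.62
0.7 t 9.85 p [ 0.5358 -0.2045  0.1115] [-179.9    0.4   16.2] F [ 0.7 -0.3  0.3] -> shift [ 1.23 -0.27 -0.04] turn 2.17
0.85 t 9.85 p [ 0.5358 -0.2045  0.1115] [-179.9    0.4   16.2] F [ 0.7 -0.3  0.3] -> shift [ 1.44 -0.26 -0.05] turn 2.72
1.0 t 9.85 p [ 0.5358 -0.2045  0.1115] [-179.9    0.4   16.2] F [ 0.7 -0.3  0.3] -> shift [ 1.65 -0.21 -0.05] turn 3.27
1.15 t 9.85 p [ 0.5358 -0.2045  0.1115] [-179.9    0.4   16.2] F [ 0.7 -0.3  0.3] -> shift [ 1.85 -0.14 -0.05] turn 3.82
1.3 t 9.85 p [ 0.5358 -0.2045  0.1115] [-179.9    0.4   16.2] F [ 0.7 -0.3  0.3] -> shift [ 2.04 -0.04 -0.05] turn 4.37
1.4 t 9.85 p [ 0.5358 -0.2045  0.1115] [-179.9    0.4   16.2] F [ 0.7 -0.3  0.3] -> shift [ 2.15  0.04 -0.05] turn 4.73
```

Emit:
{"api": "drive_tool", "payload": {
  "moves": [0.39,0,0,0,0,0.59,-0.12,0,0.5,0,0.8,-0.2,0,1.1,0,1.0,-0.25,0,1.6,0,1.23,-0.27,0,2.2,0]
}}

```text
time_s: 10.48
tool_pos: [0.5855, -0.1805, 0.1169]
tool_rot: [180.0, -0.2, -5.9]
force: [-0.7, -0.4, -0.2]
grip_width: 0.0003
grasp_force: 0.6
```

Run:
```python
from lev import *
for th in(.7,.85,1.,1.15,1.3,1.4): print(th,end=" "); go(*tgt(th,.016,.113))
```

```text
0.7 t 10.47 p [ 0.5855 -0.1805  0.1169] [180.   -0.2  -5.9] F [-0.7 -0.4 -0.2] -> shift [-0.14  0.01  0.1 ] turn -0.03
0.85 t 10.47 p [ 0.5855 -0.1805  0.1169] [180.   -0.2  -5.9] F [-0.7 -0.4 -0.2] -> shift [ 0.07 -0.06  0.1 ] turn 0.51
1.0 t 10.47 p [ 0.5855 -0.1805  0.1169] [180.   -0.2  -5.9] F [-0.7 -0.4 -0.2] -> shift [ 0.28 -0.1   0.1 ] turn 1.06
1.15 t 10.47 p [ 0.5855 -0.1805  0.1169] [180.   -0.2  -5.9] F [-0.7 -0.4 -0.2] -> shift [ 0.49 -0.1   0.1 ] turn 1.61
1.3 t 10.47 p [ 0.5855 -0.1805  0.1169] [180.   -0.2  -5.9] F [-0.7 -0.4 -0.2] -> shift [ 0.7  -0.08  0.1 ] turn 2.16
1.4 t 10.47 p [ 0.5855 -0.1805  0.1169] [180.   -0.2  -5.9] F [-0.7 -0.4 -0.2] -> shift [ 0.84 -0.04  0.1 ] turn 2.52
```

Emit:
{"api": "drive_tool", "payload": {
  "moves": [0.25,-0.06,0.05,0.5,0,0.45,-0.1,0.05,1.1,0,0.6,-0.1,0.05,1.6,0,0.75,-0.08,0.05,2.2,0,0.84,-0.04,0.05,2.2,0]
}}

```text
time_s: 11.1
tool_pos: [0.6149, -0.1799, 0.1144]
tool_rot: [-180.0, 0.5, -27.7]
force: [-16.5, 9.0, 13.1]
grip_width: 0.0003
grasp_force: 9.8
```

Run:
```python
from lev import *
for th in(1.3,1.4): print(th,end=" "); go(*tgt(th,.016,.113))
```

```text
1.3 t 11.1 p [ 0.6149 -0.1799  0.1144] [-180.     0.5  -27.7] F [-16.5   9.   13.1] -> shift [-0.02  0.02  0.04] turn -0.02
1.4 t 11.1 p [ 0.6149 -0.1799  0.1144] [-180.     0.5  -27.7] F [-16.5   9.   13.1] -> shift [0.12 0.   0.03] turn 0.34
```

There's 19 N against the lever's stop at the predicted 1.3 rad. Backing off, lifting and moving clear so I can verify.

Emit:
{"api": "drive_tool", "payload": {
  "moves": [-0.3,0,0,0,0,-0.6,0,0,0,0,-0.6,0,-1.2,0,0,-0.6,0,-2.6,0,0,-0.6,0,-4,0,0]
}}

```text
time_s: 11.72
tool_pos: [0.5958, -0.1703, 0.2751]
tool_rot: [-179.9, -0.1, -27.8]
force: [0.7, 0.0, -0.4]
grip_width: 0.0009
grasp_force: 0.0
```

```bash
python3 -c "
from h import *
go(.55,.02,.3)"
```

```text
t 11.72 p [ 0.5958 -0.1703  0.2751] [-1.799e+02 -1.000e-01 -2.780e+01] F [ 0.7  0.  -0.4] -> shift [-3.23 -3.68 -0.62] turn 0
```

Emit:
{"api": "drive_tool", "payload": {
  "moves": [-0.8,-0.9,-0.6,0,0,-1.6,-1.8,-0.9,0,0,-2.4,-2.8,-0.9,0,0,-3.2,-3.7,-0.9,0,0,-3.2,-3.7,-0.9,0,0]
}}

```text
time_s: 12.35
tool_pos: [0.5511, 0.0263, 0.3089]
tool_rot: [-179.8, 0.1, -27.2]
force: [1.1, -1.1, -0.2]
grip_width: 0.0005
grasp_force: 0.0
```

```bash
python3 fin.py
python3 - <<'E'
from h import *
snap("top","tF"); snap("scene","sF")
a=cv2.imread("pics/tF.png")[150:275,200:335]; b=cv2.imread("pics/sF.png")[150:275,165:300]
cv2.imwrite("pics/c6.png",cv2.resize(np.hstack([a,b]),(796,368),interpolation=cv2.INTER_CUBIC))
E
```

```text
jaw,mark,pointer [14.5 14.5 14. ]
```

View pics/c6.png

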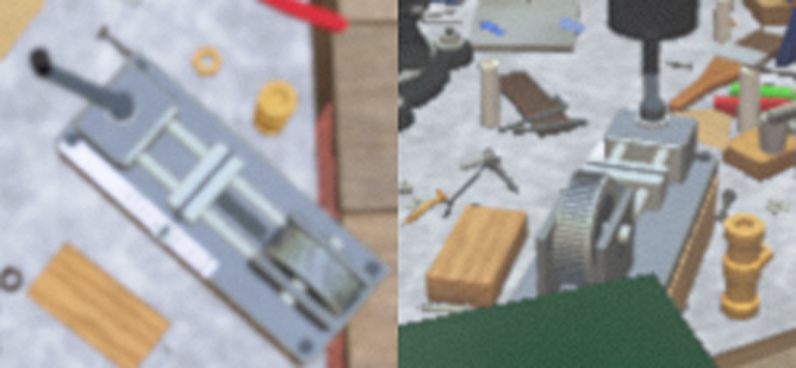

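The lever (post at crop (40,62), pivot (122,104)) has swung to point away from the jaw, the jaw is unchanged, and the block, coupler and nut are in place. I'll check the lever angle, then hand in.

Run:
```python
from lev import *
q=onz("top",200+40/2.95,150+61/2.944,.133)[:2]; v=q-PV; a=np.arctan2(v@gy,-(v@gx)); print(np.linalg.norm(v),a)
if a>1.22: print(env.sign_off())
```

```text
0.050829919995750254 1.2553066389752676
the job is handed in; nothing more can be done
None
```

The job is handed in: the jaw line reads level with the gauge mark (reading the pointer directly puts it about 0.5 mm short), the lock lever was pushed against its stop (about 1.26 rad in the last image, stop at 1.3), the block, coupler and nut look unmoved, and it took about 12.7 s of the 64 s.

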